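# Sweep the measured ferrite samples into the catch tray

### The job

Clear the sorting board: with the fingertips, gently sweep the three dark magnet samples (disc, ring and block) across the white board and over its open edge into the catch tray. Only push them: do not grip, squeeze or lift them. Leave the brass reference cylinder standing where it is on the board, and leave the pole cap and the screwdriver beside the stand alone.

Things in the scene. Friction and masses are not known exactly. Their poses are not given: they have to be found in the camera images.
- stand: Fixed sorting stand on the table; its position and yaw differ each time. Origin on the table surface, z up. A white board with its flat top 36 mm above the table spans x -125 to +125 mm between rails and y -130 to +152 mm. Blue rails, 8 mm wide and 10 mm higher than the board, close its -x, +x and +y sides; the -y edge (y = -130 mm) is open and drops straight into the blue catch tray. Samples are swept along -y of this frame.
- edge (a point): Middle of the board's open edge, on its top surface; axes as the stand's.
- tray (a point): Centre of the catch tray's cork floor, 4 mm above the table; axes as the stand's. Inside, the tray spans 254 mm along x and 108 mm along y, from the board's open edge outwards; its blue walls are 26 mm high, so 10 mm lower than the board top.
- disc: Loose dark grey ferrite disc, 30 mm diameter, 16 mm high, lying flat on the board, about 55 g, brittle: sweep at about 0.1 m/s or less, as a hard knock or a grip (over 32 N) damages a sample. Origin at its centre, z its axis.
- ring: Loose dark grey ferrite ring, 32 mm outer and 16 mm inner diameter, 16 mm high, lying flat on the board, about 55 g, brittle: sweep at about 0.1 m/s or less, as a hard knock or a grip (over 32 N) damages a sample. Origin at its centre, z its axis.
- block: Loose dark grey ferrite block, 30 (x) by 24 (y) by 16 (z) mm, lying flat on the board at any yaw, about 56 g. Origin at its centre. The disc, ring, block and reference start in four separate lanes along the stand's y, about 60 mm apart (stand x near -90, -30, +30, +90 mm, in any order), so each sample has a clear straight path to the open edge.
- reference: Loose brass reference cylinder, 24 mm diameter, 32 mm high, 125 g, standing upright on the board among the samples; origin at its centre. To be left alone.
- pole_cap: Loose steel pole cap, a stepped disc 64 mm in diameter and 34 mm high, on the table beyond the stand's +y rail; origin at the centre of its underside. To be left alone.
- screwdriver: Loose screwdriver, 160 mm long, lying on the table beside the stand's +x rail; its x axis is its length. To be left alone.

How it is judged:
At the end, for the whole second after the job is handed in: Disc, ring and block all lie at rest inside the catch tray (centres within its walls and no more than 26 mm above its floor); the reference still stands within 10 mm of its start, and pole cap and screwdriver within 15 mm of theirs (x of disc in the frame of tray between -0.127 and 0.127 m and y of disc in the frame of tray between -0.054 and 0.054 m and z of each of disc, ring, block in the frame of tray below 0.026 m and linear speed of each of disc, ring, block below 0.02 m/s and x of ring in the frame of tray between -0.127 and 0.127 m and y of ring in the frame of tray between -0.054 and 0.054 m and x of block in the frame of tray between -0.127 and 0.127 m and y of block in the frame of tray between -0.054 and 0.054 m and distance of reference from where it was at the start of the episode below 0.01 m and angle between reference's own z axis and vertical below 0.15 rad and distance of each of pole_cap, screwdriver from where it was at the start of the episode below 0.015 m); the robot touches nothing.
It fails at once if a sample is lifted (centre more than 18 mm above its height on the board) (height (world z) of any of disc, ring, block above 0.062 m).
It fails at once if a sample is gripped, squeezed or pressed hard by the fingers (over 32 N) (contact force between the fingers and disc above 32 N or contact force between the fingers and ring above 32 N or contact force between the fingers and block above 32 N).
It fails at once if the reference cylinder is moved over 10 mm or tipped (distance of reference from where it was at the start of the episode above 0.01 m or angle between reference's own z axis and vertical above 0.3 rad).
It fails at once if the pole cap or screwdriver is moved over 15 mm (distance of any of pole_cap, screwdriver from where it was at the start of the episode above 0.015 m).
It also fails if it takes over 70 s, if anything falls off the work surface, if the arm or the gripper's body presses on something with over 40 N, if the wrist force passes 120 N, or if a joint passes its speed limit or range.

### The arm

A 6-joint arm with a two-finger parallel gripper is mounted at the origin on the work surface. World frame = base frame: x ahead of the robot, y to its left, z up, the work surface at z = 0. Lengths are in m, angles in rad, forces in N, time in s.
With the tool pointing down it reaches from about 0.35 to 0.85 m from the base axis. Payload 8.1 kg.
Tool frame: the origin (TCP) lies on the centre line of the jaws, within the pads' length; the fingertips stand robot.tip_reach ahead of it and the grasp point (between the pads) lies 5 mm behind it (robot.tip_reach is the distance from the TCP to the fingertips, in m); z points along the fingers, y is the direction in which the jaws open and shut (so a half turn about z gives the same grasp; the last joint's range is limited). The gripper opens to 93 mm and grips with 3 to 60 N. Pads are 15 mm wide; open, the fingers measure 128 mm over their backs; the gripper's body (75 mm by 188 mm) begins 65 mm behind the grasp point.
Start: joints at [1.247, 0.13, 1.488, -0, 1.523, -0.085], TCP at [0.142, 0.583, 0.233] pointing down, gripper open.
Joint ranges: [-2.96, 2.96], [-0.89, 2.26], [0.02, 2.5], [-1.34, 4.48], [0, 2.73], [-2.66, 2.66]. Speed limits (rad/s): [2.39, 2.39, 2.79, 3.14, 3.14, 3.14].

### API

Orientations are given as a rotation vector (axis times angle).
In Python, from plant import sensors, read_camera, robot gives the robot as it stands.
- The arm moves only by the tool play_rows, never from a script. Its argument "series" is a list that holds one entry, the list of rows, each a list of 5 numbers: the closure, from -1 (fully open) to 1 (shut), then the shift along the world's x, y, z in m, then the turn about the world's z in rad. A call has 1 to 8 rows; each row is the pose to reach, as a shift and turn from the pose commanded when the call began; what a row does not reach only later rows make up. A row lasts 1/10 s, in which the tool goes at most 50 mm and 8.59 degrees, less where a joint would pass 70% of its speed; a pose out of reach is approached as far as the arm can. A call with a gripper value outside its range is refused whole. The fingers move at their own pace and stop on an object; "force" is the grip in N (left out, the last holds). Time passes only in rows, so rows that repeat a pose let the fingers close. It gives the time, the measured TCP pose, the force and the opening at its end, in the units of the state.
- sensors.read_state(): the state, without advancing time (a new reading comes with each control period).
- read_camera(name): name is "side" or "top"; returns a dict with "color" (420x560x3 uint8, red, green, blue), "range_z" (420x560 float32, m along the optical axis (not along the pixel's ray), 0 where there is no reading), "intrinsics" (3x3 intrinsics, pixels), "rvec" (rotation vector, rad) and "tvec" (3), from world to camera coordinates, as OpenCV has them. Camera axes: x right, y down, z forward; pixel columns grow to the right and rows downward; lengths in m; the calibration is good to about 2 mm. A picture is of the moment at which its call begins.
- robot.close_job(): hands the job in, once; it reports no verdict.
The state is a dict: "t": time; "q": joint angles; "dq": joint speeds; "joint_torque": joint torques, N m; "tool_pos": TCP position; "orientation": TCP orientation; "force": force on the tool from outside, world axes, zero at the start; "wrist_torque": the same for the moment, N m; "opening": finger opening in m.
Only numpy, scipy, OpenCV 4.12 (cv2) and the standard library are available. Lean on these libraries where they do the work, as an engineer would, in place of code of your own. Each camera call takes 0.05 s, during which the arm holds its last target.

## Working session

There is one attempt and no reset: what is moved stays moved. The work goes in short steps, Python scripts to look and compute and a tool call to move; the robot and the scene stay as the last step left them, time stands still between calls to the robot, and variables do not carry over. Pictures are saved under pics/ and viewed, and the job is handed in when it is done.

Besides the shell and the picture viewer there is one more tool, called by a JSON object that holds its "fn" and its "kwargs". play_rows: Moves the arm, as the interface text tells. Its arguments: {"type":"object","properties":{"series":{"type":"array","items":{"type":"array","items":{"type":"array","items":{"type":"number"}}}},"force":{"type":"number"}},"required":["series"]}

```bash
mkdir -p pics; ls; python3 - <<'E'
from plant import sensors, read_camera, robot
import cv2
s=sensors.read_state();print(s, robot.tip_reach)
for n in("top","side"):
    c=read_camera(n);cv2.imwrite(f"pics/{n}0.png",c["color"][:,:,::-1]);print(n,c["intrinsics"],c["rvec"],c["tvec"])
E
```

```text
pics
{'t': 0.0, 'q': array([ 1.24656160e+00,  1.31163070e-01,  1.48929008e+00,  6.25640413e-06,
        1.52298737e+00, -8.53715257e-02]), 'dq': array([-1.43663983e-03, -4.05086152e-04,  2.73637095e-03, -7.86354269e-05,
        2.68297049e-04,  1.20221507e-03]), 'joint_torque': array([-1.19503916e-06, -5.59856236e+01, -4.91752946e+01,  7.66746537e-02,
        3.58322065e-02, -4.29860393e-05]), 'tool_pos': array([0.14174351, 0.58245396, 0.23158035]), 'orientation': array([-3.74268914e-01, -3.11883304e+00,  2.83961842e-03]), 'force': array([-0.64448648,  0.37603921,  0.09132119]), 'wrist_torque': array([ 0.01838619, -0.02645913,  0.00968693]), 'opening': 0.09290509615008903} 0.014
top [[431.09530045   0.         286.57709845]
 [  0.         431.09530045 202.90088369]
 [  0.           0.           1.        ]] [ 2.22476648 -2.17279746  0.03649544] [0.07801229 0.59594224 0.81781854]
side [[484.62186277   0.         278.9449365 ]
 [  0.         484.62186277 214.3727585 ]
 [  0.           0.           1.        ]] [ 2.12232961 -0.96710213  0.41825532] [-0.33332006  0.39305291  0.4499431 ]
```

View pics/top0.png

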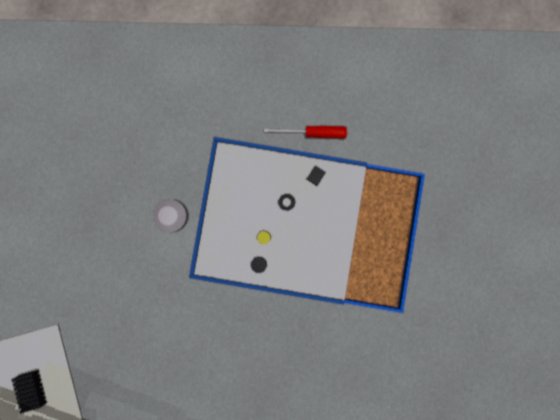

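View pics/side0.png

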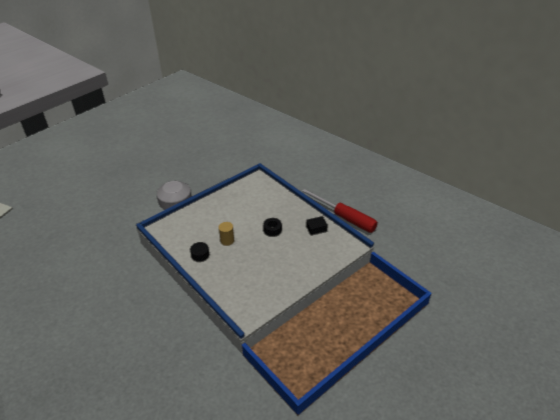

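The top view shows the board spanning roughly (215,140) to (345,300), with the tray to its right. The block is at (316,175), the ring at (286,202), the brass reference at (264,237) and the disc at (259,264). The side view shows the same order. Next I'll measure them.

```bash
cat > h.py <<'E'
import numpy as np, cv2
from plant import sensors, read_camera, robot
def ray(c,uv,z):
    R=cv2.Rodrigues(c["rvec"])[0];t=c["tvec"];K=c["intrinsics"]
    uv=np.atleast_2d(uv).astype(float)
    d=np.c_[uv,np.ones(len(uv))]@np.linalg.inv(K).T@R; o=-R.T@t
    return o+d*((z-o[2])/d[:,2])[:,None]
def blobs(m,amin=30):
    cs,_=cv2.findContours(m.astype(np.uint8),cv2.RETR_EXTERNAL,cv2.CHAIN_APPROX_NONE)
    return [k for k in cs if cv2.contourArea(k)>amin]
E
python3 - <<'E'
from h import *
c=read_camera("top");im=c["color"].astype(int);hsv=cv2.cvtColor(c["color"],cv2.COLOR_RGB2HSV)
blue=(hsv[:,:,0]>100)&(hsv[:,:,0]<130)&(hsv[:,:,1]>120)
white=(im.min(2)>150)&(np.ptp(im,axis=2)<40)
for k in blobs(white,5000):
    hull=cv2.convexHull(k); r=cv2.minAreaRect(hull);b=cv2.boxPoints(r)
    P=ray(c,b,.036);print("white",b.tolist(),"\n",P.round(4),[np.linalg.norm(P[i]-P[i-1]).round(4) for i in range(4)],P.mean(0))
    x=P
    # frame: -y toward tray
    cork=(hsv[:,:,0]<20)&(hsv[:,:,1]>70)&(hsv[:,:,2]>60)
    kc=max(blobs(cork,500),key=cv2.contourArea);bc=cv2.boxPoints(cv2.minAreaRect(kc));Pc=ray(c,bc,.004)
    print("cork",[np.linalg.norm(Pc[i]-Pc[i-1]).round(4) for i in range(4)],Pc.mean(0))
    e=[P[i]-P[i-1] for i in range(4)]; L=max(e,key=np.linalg.norm)
    y=L/np.linalg.norm(L); 
    if y@(Pc.mean(0)-P.mean(0))>0:y=-y
    xx=np.cross(y,[0,0,1]); O=P.mean(0)-y*.011; O[2]=0
    print("O",O,"x",xx,"y",y,"yaw",np.arctan2(xx[1],xx[0]))
    np.savez("f.npz",O=O,x=xx,y=y)
roi=np.zeros(blue.shape,np.uint8);cv2.fillConvexPoly(roi,b.astype(int),1)
dark=(im.max(2)<110)&(roi>0)
yel=(hsv[:,:,0]>15)&(hsv[:,:,0]<40)&(hsv[:,:,1]>90)&(roi>0)
for nm,m,z in(("dark",dark,.052),("ref",yel,.068)):
    for k in blobs(m):
        (u,v),_,_=cv2.minAreaRect(k);M=cv2.moments(k);u,v=M['m10']/M['m00'],M['m01']/M['m00']
        if c["range_z"][int(v),int(u)]<.5 :print("?")
        p=ray(c,(u,v),z)[0];q=p-O
        bx=ray(c,cv2.boxPoints(cv2.minAreaRect(k)),z);sz=[np.linalg.norm(bx[i]-bx[i-1]).round(4) for i in(0,1)]
        ex=(bx[1]-bx[0]);print(nm,(round(u),round(v)),"world",p.round(4),"stand",(q@xx).round(4),(q@y).round(4),sz,"edge angle in stand deg",np.degrees(np.arctan2(ex@y,ex@xx)).round(0))
E
```

```text
white [[194.7993927001953, 273.1786193847656], [217.0747833251953, 142.31060791015625], [365.68414306640625, 167.60580444335938], [343.40875244140625, 298.47381591796875]] 
 [[ 0.4583  0.2594  0.036 ]
 [ 0.7039  0.2253  0.036 ]
 [ 0.6626 -0.0546  0.036 ]
 [ 0.4185 -0.0175  0.036 ]] [np.float64(0.2797), np.float64(0.248), np.float64(0.2829), np.float64(0.2469)] [0.56081571 0.10314773 0.036     ]
cork [np.float64(0.1021), np.float64(0.2554), np.float64(0.1033), np.float64(0.255)] [ 0.53254361 -0.09267055  0.004     ]
O [0.55920993 0.09226556 0.        ] x [ 0.98928755 -0.14597992  0.        ] y [ 0.14597992  0.98928755 -0.        ] yaw -0.14650342981282494
dark (258, 264) world [0.4792 0.1404 0.052 ] stand -0.0861 0.036 [np.float64(0.0273), np.float64(0.029)] edge angle in stand deg 10.0
dark (286, 202) world [0.5945 0.0924 0.052 ] stand 0.0349 0.0053 [np.float64(0.0298), np.float64(0.0298)] edge angle in stand deg -35.0
dark (316, 175) world [0.6441 0.0398 0.052 ] stand 0.0917 -0.0395 [np.float64(0.0235), np.float64(0.031)] edge angle in stand deg -22.0
ref (263, 237) world [0.5297 0.1317 0.068 ] stand -0.035 0.0347 [np.float64(0.0215), np.float64(0.0215)] edge angle in stand deg -35.0
```

{"fn": "play_rows", "kwargs": {"series": [[[0.74,0.025,-0.028,0,-0.105],[0.74,0.05,-0.057,0,-0.21],[0.74,0.075,-0.085,0,-0.315],[0.74,0.1,-0.114,0,-0.42],[0.74,0.125,-0.142,0,-0.525],[0.74,0.15,-0.171,0,-0.63],[0.74,0.17,-0.195,0,-0.74],[0.74,0.17,-0.195,0,-0.74]]], "force": 5}}

```text
t: 0.95
tool_pos: [0.3139, 0.3855, 0.2324]
orientation: [1.486, 2.767, -0.001]
force: [0.2, 1.4, -0.4]
opening: 0.033
```

{"fn": "play_rows", "kwargs": {"series": [[[0.74,0.025,-0.028,0,-0.105],[0.74,0.05,-0.057,0,-0.21],[0.74,0.075,-0.085,0,-0.315],[0.74,0.1,-0.114,0,-0.42],[0.74,0.125,-0.142,0,-0.525],[0.74,0.15,-0.171,0,-0.63],[0.74,0.175,-0.198,0,-0.738],[0.74,0.175,-0.198,0,-0.738]]]}}

```text
t: 1.75
tool_pos: [0.4888, 0.1876, 0.2323]
orientation: [2.382, 2.047, -0.001]
force: [-0.2, -0.2, -0.2]
opening: 0.0124
```

```bash
cat >> h.py <<'E'
F=np.load("f.npz") 
def st(p): q=np.array(p)-F["O"]; return (q@F["x"]).round(4),(q@F["y"]).round(4)
def wd(a,b): return (a*F["x"]+b*F["y"])
def rep():
    s=sensors.read_state();p=s["tool_pos"];R=cv2.Rodrigues(s["orientation"])[0]
    print("t",s["t"],"tcp",p.round(4),"stand",st(p),"jaw dir vs stand x deg",np.degrees(np.arctan2(R[:,1]@F["y"],R[:,1]@F["x"])).round(1),"z",R[:,2].round(3),"open",round(s["opening"],4),"F",s["force"].round(2))
    return p
E
python3 -c "
from h import *
p=rep();c=read_camera('top');cv2.imwrite('pics/top1.png',c['color'][:,:,::-1])
c=read_camera('side');cv2.imwrite('pics/side1.png',c['color'][:,:,::-1])"
```

```text
t 1.75 tcp [0.4888 0.1876 0.2323] stand (np.float64(-0.0836), np.float64(0.0841)) jaw dir vs stand x deg -0.3 z [ 0.    -0.001 -1.   ] open 0.0124 F [-0.16 -0.19 -0.21]
```

View pics/side1.png

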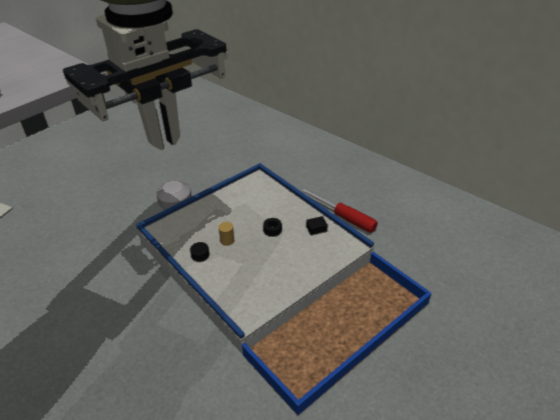

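View pics/top1.png

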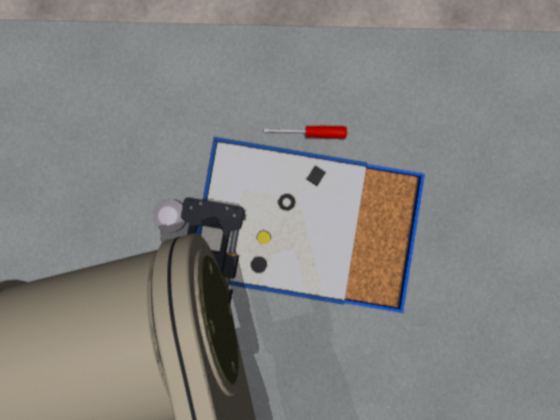

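The side view shows the fingers, narrowly open, above the board behind the disc's lane; the top view agrees, with the gripper at about (225,235). Everything else is where it was. I'll lower the fingers behind the disc.

{"fn": "play_rows", "kwargs": {"series": [[[0.74,-0.002,0,-0.04,0],[0.74,-0.002,0,-0.08,0],[0.74,-0.002,0,-0.12,0],[0.74,-0.002,0,-0.15,0],[0.74,-0.002,0,-0.165,0],[0.74,-0.002,0,-0.176,0],[0.74,-0.002,0,-0.176,0]]]}}

```text
t: 2.55
tool_pos: [0.4842, 0.1906, 0.0561]
orientation: [-2.375, -2.055, 0.002]
force: [-0.6, 0.1, -0.6]
opening: 0.0121
```

```bash
python3 -c "
from h import *
p=rep();print(wd(0,-.008))
c=read_camera('side');cv2.imwrite('pics/side2.png',c['color'][:,:,::-1])"
```

```text
t 2.55 tcp [0.4842 0.1906 0.0561] stand (np.float64(-0.0886), np.float64(0.0863)) jaw dir vs stand x deg 0.1 z [-0.001 -0.    -1.   ] open 0.0121 F [-0.65  0.12 -0.59]
[-0.00116784 -0.0079143   0.        ]
```

View pics/side2.png

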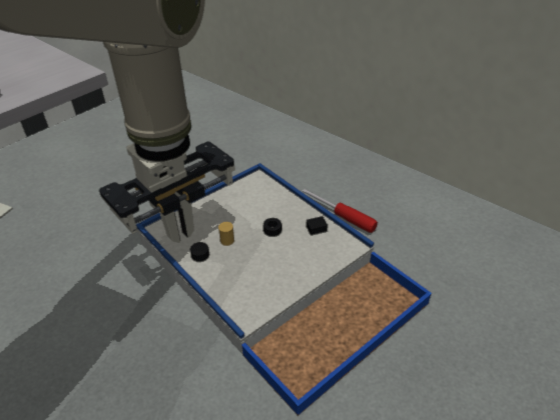

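The fingers are low behind the disc, with the disc at about (200,251) and the reference clear. I'll push slowly.

{"fn": "play_rows", "kwargs": {"series": [[[0.74,0.001,-0.007,0,0],[0.74,0.0005,-0.014,0,0],[0.74,-0.0005,-0.021,0,0],[0.74,-0.0015,-0.028,0,0],[0.74,-0.003,-0.036,0,0],[0.74,-0.004,-0.044,0,0],[0.74,-0.005,-0.052,0,0],[0.74,-0.006,-0.06,0,0]]]}}

```text
t: 3.4
tool_pos: [0.4788, 0.1293, 0.0567]
orientation: [2.378, 2.053, 0.0]
force: [-0.5, 0.2, -0.0]
opening: 0.012
```

```bash
python3 -c "
from h import *
p=rep()
c=read_camera('side');cv2.imwrite('pics/side3.png',c['color'][:,:,::-1])"
```

```text
t 3.4 tcp [0.4788 0.1293 0.0567] stand (np.float64(-0.0849), np.float64(0.0249)) jaw dir vs stand x deg 0.0 z [ 0.  0. -1.] open 0.012 F [-0.46  0.19 -0.01]
```

View pics/side3.png

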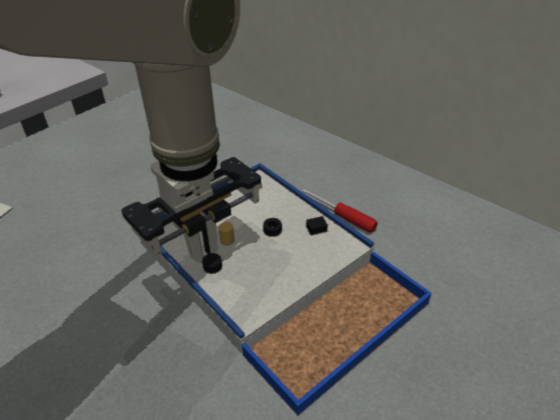

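The disc, now at about (212,264), sits centred between the fingertips and moves with them; the reference is untouched. I'll carry on.

{"fn": "play_rows", "kwargs": {"series": [[[0.74,-0.001,-0.0075,0,0],[0.74,-0.002,-0.015,0,0],[0.74,-0.0035,-0.0225,0,0],[0.74,-0.0045,-0.03,0,0],[0.74,-0.0055,-0.037,0,0],[0.74,-0.0065,-0.0445,0,0],[0.74,-0.008,-0.052,0,0],[0.74,-0.009,-0.0595,0,0]]]}}

```text
t: 4.25
tool_pos: [0.4697, 0.0698, 0.0566]
orientation: [-2.378, -2.053, 0.0]
force: [0.2, 0.5, 0.9]
opening: 0.012
```

{"fn": "play_rows", "kwargs": {"series": [[[0.74,-0.001,-0.0075,0,0],[0.74,-0.002,-0.015,0,0],[0.74,-0.0035,-0.0225,0,0],[0.74,-0.0045,-0.03,0,0],[0.74,-0.0055,-0.037,0,0],[0.74,-0.0065,-0.0445,0,0],[0.74,-0.008,-0.052,0,0],[0.74,-0.009,-0.0595,0,0]]]}}

```text
t: 5.05
tool_pos: [0.4608, 0.0104, 0.0566]
orientation: [-2.377, -2.054, 0.0]
force: [-0.4, -0.1, 0.4]
opening: 0.0121
```

```bash
python3 -c "
from h import *
p=rep()
c=read_camera('side');cv2.imwrite('pics/side4.png',c['color'][:,:,::-1])"
```

```text
t 5.05 tcp [0.4608 0.0104 0.0566] stand (np.float64(-0.0854), np.float64(-0.0954)) jaw dir vs stand x deg 0.0 z [-0. -0. -1.] open 0.0121 F [-0.37 -0.13  0.41]
```

View pics/side4.png

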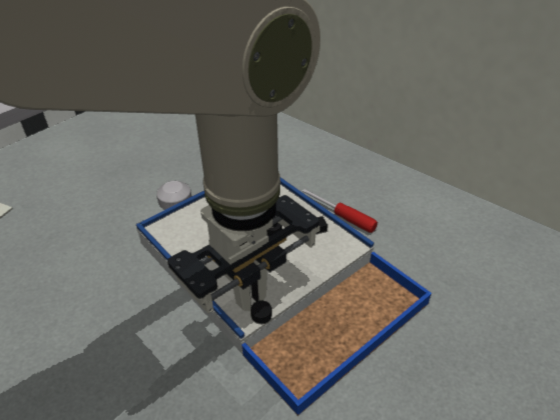

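The disc, at (261,312), is almost at the open edge. The next push takes it over.

{"fn": "play_rows", "kwargs": {"series": [[[0.74,-0.001,-0.006,0,0],[0.74,-0.002,-0.012,0,0],[0.74,-0.003,-0.019,0,0],[0.74,-0.004,-0.026,0,0],[0.74,-0.005,-0.033,0,0],[0.74,-0.006,-0.04,0,0],[0.74,-0.007,-0.047,0,0],[0.74,-0.007,-0.047,0,0]]]}}

```text
t: 5.9
tool_pos: [0.4538, -0.0369, 0.0566]
orientation: [2.378, 2.052, -0.0]
force: [-0.5, 0.3, -1.2]
opening: 0.012
```

```bash
python3 -c "
from h import *
p=rep()
c=read_camera('side');cv2.imwrite('pics/side5.png',c['color'][:,:,::-1])"
```

```text
t 5.9 tcp [ 0.4538 -0.0369  0.0566] stand (np.float64(-0.0854), np.float64(-0.1432)) jaw dir vs stand x deg -0.0 z [-0. -0. -1.] open 0.012 F [-0.54  0.26 -1.15]
```

View pics/side5.png

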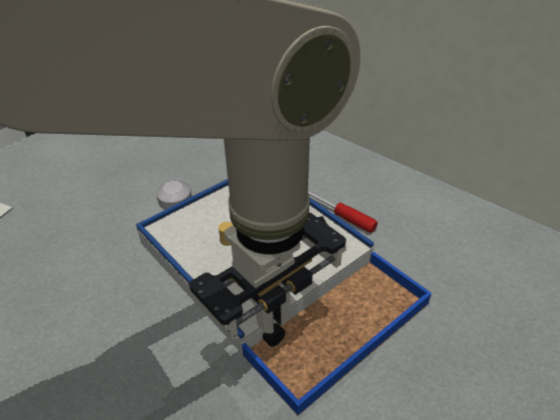

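The disc is tilted at the edge, around (275,338), and may be leaning on the fingers. I'll back off a little, then look again.

{"fn": "play_rows", "kwargs": {"series": [[[0.74,0.001,0.005,0,0],[0.74,0.0015,0.01,0,0],[0.74,0.003,0.02,0,0],[0.74,0.0045,0.03,0,0],[0.74,0.0045,0.03,0.02,0],[0.74,0.0045,0.03,0.06,0],[0.74,0.0045,0.03,0.1,0]]]}}

```text
t: 6.65
tool_pos: [0.4574, -0.0047, 0.1569]
orientation: [-2.375, -2.054, 0.002]
force: [1.1, 0.1, -0.1]
opening: 0.0122
```

```bash
python3 -c "
from h import *
p=rep()
c=read_camera('side');cv2.imwrite('pics/side6.png',c['color'][:,:,::-1])"
```

```text
t 6.65 tcp [ 0.4574 -0.0047  0.1569] stand (np.float64(-0.0865), np.float64(-0.1108)) jaw dir vs stand x deg 0.1 z [-0.002  0.    -1.   ] open 0.0122 F [ 1.11  0.13 -0.06]
```

View pics/side6.png

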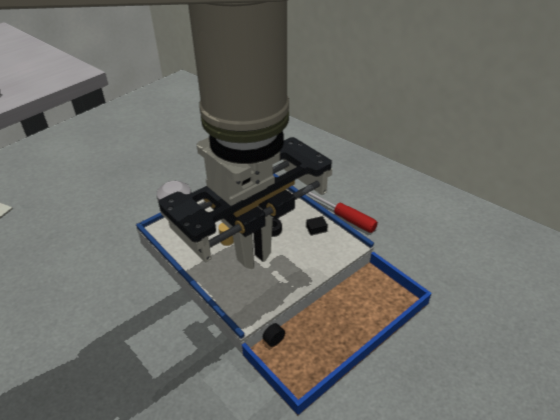

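The disc now lies in the tray at (273,335), leaning or standing on its rim near the board wall. The ring is next.

{"fn": "play_rows", "kwargs": {"series": [[[0.74,0.022,0.022,0,0],[0.74,0.044,0.044,0,0],[0.74,0.068,0.068,0,0],[0.74,0.092,0.092,0,0],[0.74,0.116,0.117,0,0],[0.74,0.138,0.14,0,0],[0.74,0.144,0.146,0,0],[0.74,0.144,0.146,0,0]]]}}

```text
t: 7.5
tool_pos: [0.6024, 0.1416, 0.156]
orientation: [-2.375, -2.056, 0.001]
force: [0.2, -0.1, -0.1]
opening: 0.012
```

```bash
python3 -c "
from h import *
p=rep()"
```

```text
t 7.5 tcp [0.6024 0.1416 0.156 ] stand (np.float64(0.0356), np.float64(0.0551)) jaw dir vs stand x deg 0.2 z [-0.001 -0.    -1.   ] open 0.012 F [ 0.24 -0.07 -0.06]
```

{"fn": "play_rows", "kwargs": {"series": [[[0.74,0,0,-0.03,0],[0.74,0,0,-0.06,0],[0.74,0,0,-0.08,0],[0.74,0,0,-0.092,0],[0.74,0,0,-0.0995,0],[0.74,0,0,-0.0995,0],[0.74,0,0,-0.0995,0]]]}}

```text
t: 8.2
tool_pos: [0.6031, 0.1399, 0.0583]
orientation: [2.377, 2.053, 0.002]
force: [0.9, 0.2, 0.5]
opening: 0.0121
```

```bash
python3 -c "
from h import *
p=rep()
c=read_camera('side');cv2.imwrite('pics/side7.png',c['color'][:,:,::-1])"
```

```text
t 8.2 tcp [0.6031 0.1399 0.0583] stand (np.float64(0.0364), np.float64(0.0536)) jaw dir vs stand x deg 0.0 z [ 0.002  0.    -1.   ] open 0.0121 F [0.92 0.22 0.49]
```

View pics/side7.png

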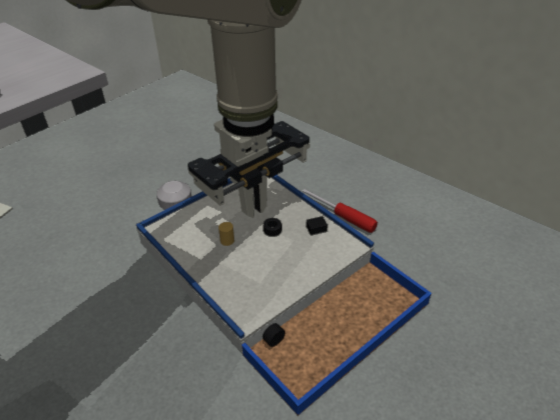

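The fingers are centred behind the ring at (272,227), and the disc rests in the tray. I'll push the ring.

{"fn": "play_rows", "kwargs": {"series": [[[0.74,-0.002,-0.0065,-0.0015,0],[0.74,-0.003,-0.0135,-0.0015,0],[0.74,-0.0045,-0.021,-0.0015,0],[0.74,-0.0055,-0.0285,-0.0015,0],[0.74,-0.0065,-0.036,-0.0015,0],[0.74,-0.0075,-0.0435,-0.0015,0],[0.74,-0.009,-0.051,-0.0015,0],[0.74,-0.01,-0.059,-0.0015,0]]]}}

```text
t: 9.05
tool_pos: [0.5922, 0.0804, 0.0556]
orientation: [-2.378, -2.053, 0.0]
force: [0.3, 1.9, 0.2]
opening: 0.012
```

{"fn": "play_rows", "kwargs": {"series": [[[0.74,-0.001,-0.0075,0,0],[0.74,-0.002,-0.015,0,0],[0.74,-0.0035,-0.0225,0,0],[0.74,-0.0045,-0.03,0,0],[0.74,-0.0055,-0.037,0,0],[0.74,-0.0065,-0.0445,0,0],[0.74,-0.008,-0.052,0,0],[0.74,-0.009,-0.0595,0,0]]]}}

```text
t: 9.85
tool_pos: [0.5832, 0.0209, 0.0556]
orientation: [-2.377, -2.054, 0.0]
force: [-0.1, 0.4, 0.8]
opening: 0.0119
```

```bash
python3 -c "
from h import *
p=rep()
c=read_camera('side');cv2.imwrite('pics/side8.png',c['color'][:,:,::-1])"
```

```text
t 9.85 tcp [0.5832 0.0209 0.0556] stand (np.float64(0.0342), np.float64(-0.0671)) jaw dir vs stand x deg 0.0 z [-0.  0. -1.] open 0.0119 F [-0.07  0.43  0.82]
```

View pics/side8.png

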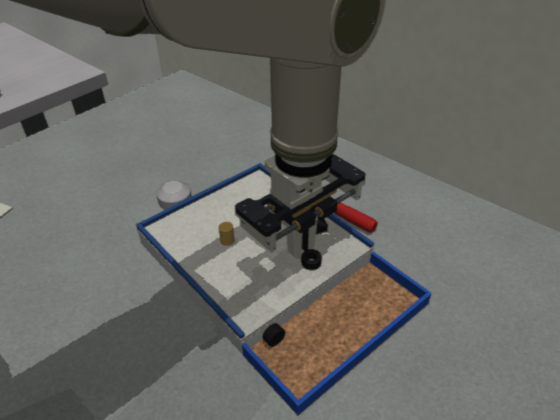

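The ring, at (311,259), is tracking centred, and the block is undisturbed. I'll take it over the edge.

{"fn": "play_rows", "kwargs": {"series": [[[0.74,-0.001,-0.0075,0,0],[0.74,-0.002,-0.015,0,0],[0.74,-0.0035,-0.0225,0,0],[0.74,-0.0045,-0.03,0,0],[0.74,-0.0055,-0.037,0,0],[0.74,-0.0065,-0.0445,0,0],[0.74,-0.0075,-0.051,0,0],[0.74,-0.0085,-0.057,0,0]]]}}

```text
t: 10.7
tool_pos: [0.5748, -0.0362, 0.0556]
orientation: [2.378, 2.053, -0.0]
force: [0.4, 0.6, 0.6]
opening: 0.012
```

{"fn": "play_rows", "kwargs": {"series": [[[0.74,-0.001,-0.007,0,0],[0.74,-0.002,-0.014,0,0],[0.74,-0.003,-0.021,0,0],[0.74,-0.003,-0.021,0,0],[0.74,-0.002,-0.011,0,0],[0.74,-0.0005,-0.001,0,0],[0.74,0.0015,0.01,0.03,0],[0.74,0.0015,0.01,0.07,0]]]}}

```text
t: 11.5
tool_pos: [0.5743, -0.0227, 0.1235]
orientation: [-2.372, -2.053, 0.005]
force: [0.8, 0.2, 0.4]
opening: 0.0123
```

```bash
python3 -c "
from h import *
p=rep()
c=read_camera('side');cv2.imwrite('pics/side9.png',c['color'][:,:,::-1])"
```

```text
t 11.5 tcp [ 0.5743 -0.0227  0.1235] stand (np.float64(0.0317), np.float64(-0.1115)) jaw dir vs stand x deg 0.1 z [-0.006  0.001 -1.   ] open 0.0123 F [0.83 0.24 0.45]
```

View pics/side9.png

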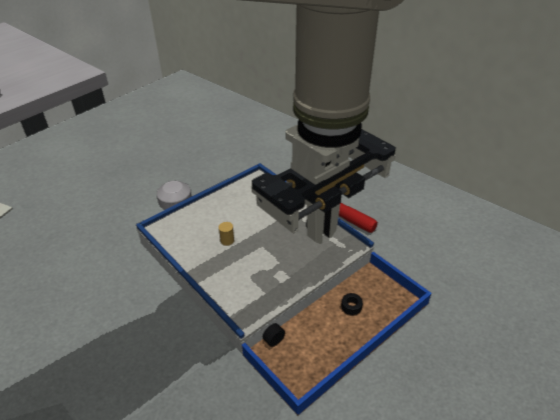

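The ring lies flat in the tray at (352,304). The block is last.

{"fn": "play_rows", "kwargs": {"series": [[[0.74,0.013,0.019,0.01,0],[0.74,0.026,0.039,0.01,0],[0.74,0.04,0.06,0.01,0],[0.74,0.054,0.081,0.01,0],[0.74,0.068,0.101,0.01,0],[0.74,0.076,0.114,0.01,0],[0.74,0.076,0.114,0.01,0]]]}}

```text
t: 12.25
tool_pos: [0.6528, 0.0915, 0.1354]
orientation: [-2.374, -2.057, -0.001]
force: [0.6, -0.5, 0.8]
opening: 0.012
```

```bash
python3 -c "
from h import *
p=rep()
c=read_camera('side');cv2.imwrite('pics/side10.png',c['color'][:,:,::-1])"
```

```text
t 12.25 tcp [0.6528 0.0915 0.1354] stand (np.float64(0.0927), np.float64(0.0129)) jaw dir vs stand x deg 0.2 z [ 0.     0.001 -1.   ] open 0.012 F [ 0.6  -0.48  0.83]
```

View pics/side10.png

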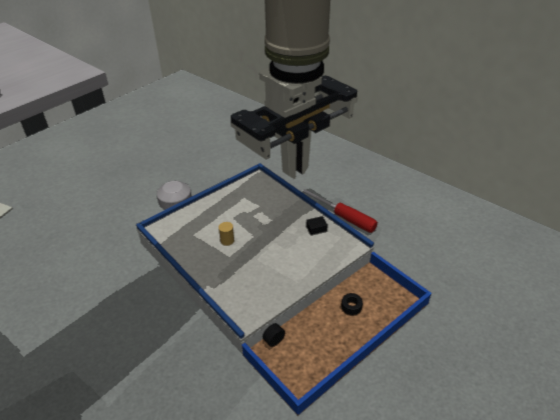

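The block is still at (316,226) and the fingers are above and behind it. I'll lower them.

{"fn": "play_rows", "kwargs": {"series": [[[0.74,-0.001,0,-0.025,0],[0.74,-0.002,0,-0.045,0],[0.74,-0.002,0,-0.06,0],[0.74,-0.002,0,-0.072,0],[0.74,-0.002,0,-0.079,0],[0.74,-0.002,0,-0.079,0],[0.74,-0.002,0,-0.079,0]]]}}

```text
t: 13.0
tool_pos: [0.6509, 0.0884, 0.0573]
orientation: [2.377, 2.053, 0.001]
force: [0.2, 0.2, 0.6]
opening: 0.012
```

```bash
python3 -c "
from h import *
p=rep()
c=read_camera('side');cv2.imwrite('pics/side11.png',c['color'][:,:,::-1])"
```

```text
t 13.0 tcp [0.6509 0.0884 0.0573] stand (np.float64(0.0913), np.float64(0.0096)) jaw dir vs stand x deg 0.0 z [ 0.001  0.    -1.   ] open 0.012 F [0.24 0.17 0.55]
```

View pics/side11.png

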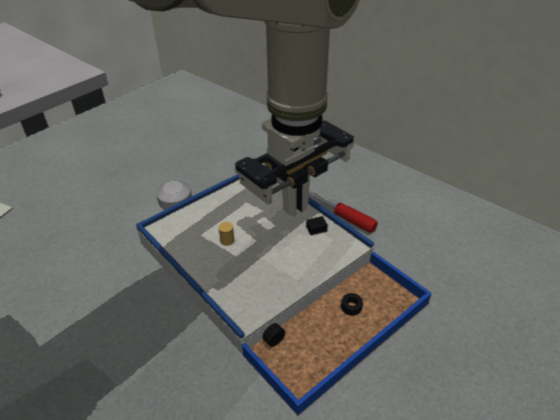

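{"fn": "play_rows", "kwargs": {"series": [[[0.74,-0.001,-0.0065,-0.001,0],[0.74,-0.002,-0.0135,-0.001,0],[0.74,-0.003,-0.0205,-0.001,0],[0.74,-0.004,-0.0275,-0.001,0],[0.74,-0.005,-0.035,-0.001,0],[0.74,-0.006,-0.042,-0.001,0],[0.74,-0.0075,-0.05,-0.001,0],[0.74,-0.0085,-0.057,-0.001,0]]]}}

```text
t: 13.85
tool_pos: [0.6418, 0.0308, 0.0557]
orientation: [2.378, 2.053, 0.0]
force: [-0.4, 0.6, 0.7]
opening: 0.0124
```

```bash
python3 -c "
from h import *
p=rep()
c=read_camera('side');cv2.imwrite('pics/side12.png',c['color'][:,:,::-1])"
```

```text
t 13.85 tcp [0.6418 0.0308 0.0557] stand (np.float64(0.0907), np.float64(-0.0488)) jaw dir vs stand x deg 0.0 z [ 0.  0. -1.] open 0.0124 F [-0.37  0.56  0.71]
```

View pics/side12.png

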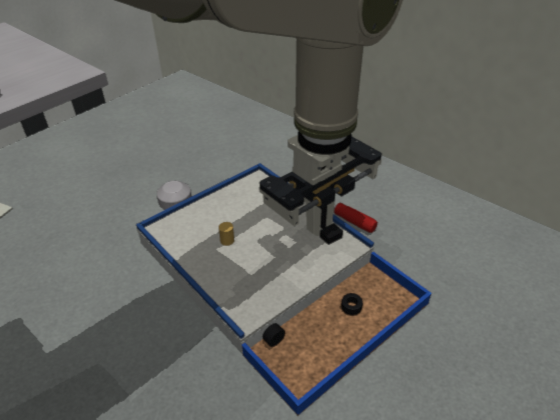

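The block is moving ahead of the fingertips, around (331,234). I'll carry on over the edge.

{"fn": "play_rows", "kwargs": {"series": [[[0.74,-0.001,-0.0075,0,0],[0.74,-0.002,-0.015,0,0],[0.74,-0.0035,-0.0225,0,0],[0.74,-0.0045,-0.03,0,0],[0.74,-0.0055,-0.037,0,0],[0.74,-0.0065,-0.0445,0,0],[0.74,-0.008,-0.052,0,0],[0.74,-0.009,-0.0595,0,0]]]}}

```text
t: 14.7
tool_pos: [0.6327, -0.0286, 0.0556]
orientation: [-2.378, -2.053, 0.0]
force: [-0.4, 0.1, 0.4]
opening: 0.0122
```

{"fn": "play_rows", "kwargs": {"series": [[[0.74,-0.001,-0.007,0,0],[0.74,-0.002,-0.014,0,0],[0.74,-0.003,-0.021,0,0],[0.74,-0.004,-0.028,0,0],[0.74,-0.005,-0.035,0,0],[0.74,-0.006,-0.042,0,0],[0.74,-0.006,-0.042,0,0]]]}}

```text
t: 15.4
tool_pos: [0.6268, -0.0711, 0.0557]
orientation: [2.378, 2.052, -0.0]
force: [0.8, -0.9, 0.5]
opening: 0.0123
```

{"fn": "play_rows", "kwargs": {"series": [[[0.74,0.001,0.01,0,0],[0.74,0.003,0.02,0,0],[0.74,0.0045,0.03,0.01,0],[0.74,0.0045,0.03,0.05,0],[0.74,0.0045,0.03,0.09,0],[0.74,0.006,0.05,0.13,0],[0.74,0.01,0.08,0.15,0]]]}}

```text
t: 16.1
tool_pos: [0.6387, 0.0104, 0.2117]
orientation: [2.375, 2.049, 0.007]
force: [0.8, 0.1, -0.0]
opening: 0.0119
```

```bash
python3 -c "
from h import *
p=rep()
c=read_camera('side');cv2.imwrite('pics/side13.png',c['color'][:,:,::-1])
c=read_camera('top');cv2.imwrite('pics/top13.png',c['color'][:,:,::-1])"
```

```text
t 16.1 tcp [0.6387 0.0104 0.2117] stand (np.float64(0.0906), np.float64(-0.0693)) jaw dir vs stand x deg -0.0 z [ 0.007 -0.001 -1.   ] open 0.0119 F [ 0.76  0.11 -0.03]
```

View pics/side13.png

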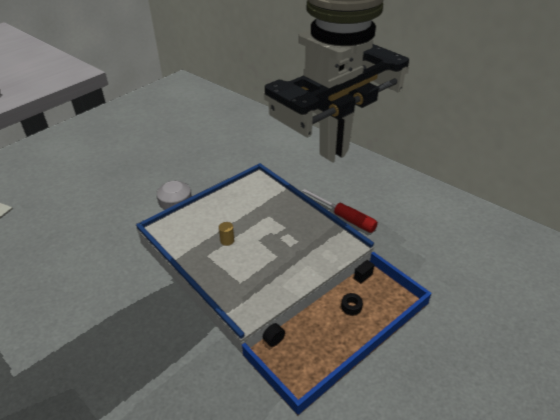

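View pics/top13.png

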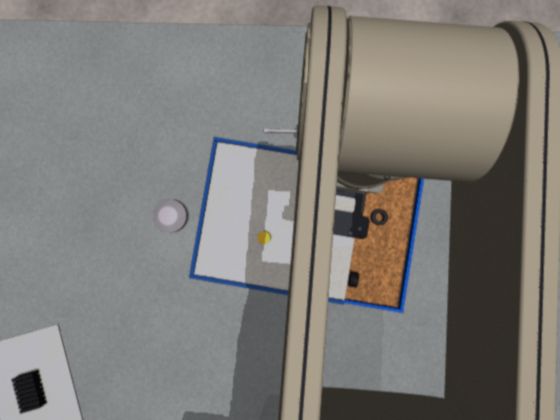

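All three samples are in the tray: disc (273,335), ring (352,304) and block (363,271) in the side view. The reference and the other items look unmoved. I'll move the arm clear and measure from the top.

{"fn": "play_rows", "kwargs": {"series": [[[0.74,-0.03,0.035,0,0],[0.74,-0.06,0.07,0,0],[0.74,-0.09,0.105,0,0],[0.74,-0.12,0.14,0,0],[0.74,-0.15,0.175,0,0],[0.74,-0.18,0.21,0,0],[0.74,-0.21,0.245,0,0],[0.74,-0.24,0.28,0,0]]]}}

```text
t: 17.0
tool_pos: [0.3949, 0.2913, 0.2055]
orientation: [2.377, 2.054, -0.0]
force: [0.9, 0.3, -0.3]
opening: 0.0122
```

{"fn": "play_rows", "kwargs": {"series": [[[0.74,-0.03,0.035,0,0],[0.74,-0.06,0.07,0,0],[0.74,-0.09,0.105,0,0],[0.74,-0.12,0.14,0,0],[0.74,-0.15,0.175,0,0],[0.74,-0.17,0.2,0,0],[0.74,-0.17,0.2,0,0],[0.74,-0.17,0.2,0,0]]]}}

```text
t: 17.8
tool_pos: [0.226, 0.49, 0.2052]
orientation: [2.374, 2.056, -0.001]
force: [0.3, -1.1, 0.1]
opening: 0.0122
```

```bash
python3 - <<'E'
from h import *
rep()
c=read_camera("top");cv2.imwrite('pics/top14.png',c['color'][:,:,::-1])
im=c["color"].astype(int);hsv=cv2.cvtColor(c["color"],cv2.COLOR_RGB2HSV)
R=cv2.Rodrigues(c["rvec"])[0];K=c["intrinsics"]
dark=(im.max(2)<75);dark[:, :180]=0
for k in blobs(dark,40):
    M=cv2.moments(k);u,v=M['m10']/M['m00'],M['m01']/M['m00']
    if cv2.contourArea(k)>1500: continue
    m=np.zeros(dark.shape,np.uint8);cv2.drawContours(m,[k],-1,1,-1)
    ys,xs=np.nonzero(m);d=c["range_z"][ys,xs]
    P=((np.c_[xs,ys,np.ones(len(xs))]@np.linalg.inv(K).T)*d[:,None]-c["tvec"])@R
    p=ray(c,(u,v),.015)[0];a=st(p);print((round(u),round(v)),cv2.contourArea(k),"tray xy",a[0],round(a[1]+.184,4),"depth z pct",np.percentile(P[d>0,2],[10,50,90]).round(3))
yel=(hsv[:,:,0]>15)&(hsv[:,:,0]<40)&(hsv[:,:,1]>90)&(np.arange(560)<330)[None]
for k in blobs(yel):
    M=cv2.moments(k);u,v=M['m10']/M['m00'],M['m01']/M['m00'];print("ref",u,v,ray(c,(u,v),.068))
E
```

```text
t 17.8 tcp [0.226  0.49   0.2052] stand (np.float64(-0.3877), np.float64(0.3448)) jaw dir vs stand x deg 0.2 z [-0.    -0.001 -1.   ] open 0.0122 F [ 0.3  -1.11  0.09]
(353, 279) 124.5 tray xy -0.0867 0.0398 depth z pct [0.023 0.031 0.034]
(379, 217) 188.0 tray xy 0.0382 0.011 depth z pct [0.004 0.019 0.021]
(369, 184) 121.0 tray xy 0.0966 0.0397 depth z pct [0.018 0.027 0.03 ]
(408, 242) 219.5 tray xy -0.0006 -0.0529 depth z pct [0.005 0.012 0.019]
ref 263.42672413793105 237.03879310344828 [[0.52966702 0.13168125 0.068     ]]
```

View pics/top14.png

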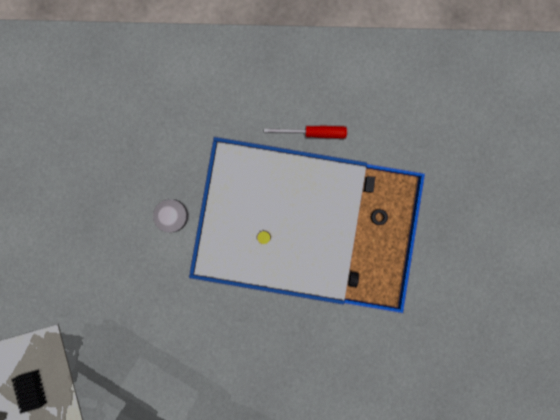

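The top view shows the disc (353,279), ring (379,217) and block (369,184) inside the tray. The reference is at (263,237), the same pixel as at the start, and the pole cap and screwdriver are in place. The fourth dark blob, at (408,242), is just the tray wall. I'll hand in.

```bash
python3 -c "
from h import *
robot.close_job()"
```

```text
the job is handed in; nothing more can be done
```

I swept the disc, ring and block one at a time over the open edge into the catch tray and handed the job in at about 18 s of the 70 s limit. The fingers were held 12 mm apart and only pushed, at about 0.08 m/s. The wrist force read about 2 N or less at the end of every move.

The last checks, with the arm moved clear, showed no failures:

| Item | Position in tray frame, x / y (mm) | Top height above table (mm) |
|---|---|---|
| Disc | -87 / +40 | 34 |
| Ring | +38 / +11 | 21 |
| Block | +97 / +40 | 30 |

- **Samples:** all three are inside the tray limits. The ring lies flat. The disc stands on its rim and the block on its side, both against the board wall. Their centres are about 15 mm above the tray floor, under the 26 mm limit.
- **Reference cylinder:** it measured at the same position as at the start, to within a millimetre.
- **Pole cap and screwdriver:** they look unmoved in the pictures; I did not measure them.

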